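# Seat the tapered plug of a vacuum stopcock

## Robot

A 6-joint arm with a two-finger parallel gripper is mounted at the origin on the work surface. World frame = base frame: x ahead of the robot, y to its left, z up, the work surface at z = 0. Lengths are in m, angles in rad, forces in N, time in s.
With the tool pointing down it reaches from about 0.375 to 0.975 m from the base axis. Payload 3.8 kg.
Tool frame: the origin (TCP) lies on the mounting face of the last link; the fingertips stand 173 mm ahead of it and the grasp point (between the pads) lies 155 mm ahead of it; z points along the fingers, y is the direction in which the jaws open and shut (so a half turn about z gives the same grasp; the last joint's range is limited). The gripper opens to 85 mm and grips with 20 to 120 N. Pads are 22 mm wide; open, the fingers measure 114 mm over their backs; the gripper's body (76 mm by 85 mm) begins 54 mm behind the grasp point. The pads swing forward as they close: fully open they stand 13 mm farther back than shut.
Start: joints at [-1.367, 0.264, 1.604, -0, 1.274, -0.037], TCP at [0.161, -0.656, 0.405] pointing down, gripper open.
Joint ranges: [-2.63, 2.63], [-0.94, 2.18], [0.31, 2.57], [-1.31, 4.45], [0, 2.66], [-2.55, 2.55]. Speed limits (rad/s): [2.57, 2.57, 3.14, 3.14, 3.14, 3.14].

## Interface

Orientations are given as a 3x3 rotation matrix whose columns are the frame's x, y, z axes.
In Python, from bench import r gives the robot as it stands.
- The arm moves only by the tool drive_tool, never from a script. Its argument "steps" is a list of rows, each an object of numbers: "tx", "ty", "tz": the shift along the tool's x, y, z in cm; "roll": the turn about the tool's z in rad. A call has 1 to 12 rows; each row shifts and turns the commanded pose from where the row before left it, along the tool's axes as they then stand; what a row does not reach is not made up. A row lasts 1/10 s, in which the tool goes at most 50 mm and 8.59 degrees, less where a joint would pass 70% of its speed; a pose out of reach is approached as far as the arm can. A call with a gripper value outside its range is refused whole. "hand" is the gripper's target within -1 to 1 (shut at 1, half-way at 0, fully open at -1), set as the call begins (left out, the last holds). The fingers move at their own pace and stop on an object; "grip_force" is the grip in N (left out, the last holds). Time passes only in rows, so rows that do not move let the fingers close. It gives the time, the measured TCP pose, the force and the opening at its end, in the units of the state.
- r.observe(): the state, without advancing time (a new reading comes with each control period).
- r.capture(name): name is "scene" or "top" or "wrist"; returns the picture (420x560x3 uint8, red, green, blue); there is no depth.
- r.camera_params(name): a dict with "fx", "fy", "cx", "cy" (pixels), "D" ([k1, k2, p1, p2, k3] as OpenCV has them; the pictures are not rectified), "world_from_camera" (4x4, takes a point from camera to world coordinates). Camera axes: x right, y down, z forward; pixel columns grow to the right and rows downward; lengths in m; the calibration is good to about 2 mm. A picture is of the moment at which its call begins: read the wrist's pose just before it. camera_params takes no time and is no camera call; for the wrist camera it gives the pose at the moment of the call.
- r.close_job(): hands the job in, once; it reports no verdict.
Trained networks look in the newest picture that a camera, given by its name, has taken for a name from the list of things; names that differ only in an ending like _2 or _b are one class to them, and where a whole thing is asked for, a point or a joint stands for the part that bears it (a point fixed in the world has none). Each returns a list of dicts, best first, with "p" (0 to 1); they miss things now and then, are a little off and sometimes report something else, mostly with a low value. They report only what shows in the picture. A call takes as long as a camera call.
- r.boxes_of(camera, label): "bbox" ([left, top, width, height] in pixels, round what is visible of it).
- r.trace(camera, label): "mask" (420x560 bool, what is visible of it) and "bbox" ([left, top, width, height] in pixels, round what is visible of it).
The state is a dict: "time": time; "joint_pos": joint angles; "joint_velocities": joint speeds; "joint_torque": joint torques, N m; "tool_pos": TCP position; "tool_rot": TCP orientation; "contact_force": force on the tool from outside, world axes, zero at the start; "moment": the same for the moment, N m; "finger_gap": finger opening in m.
Only numpy, scipy, OpenCV 4.12 (cv2) and the standard library are available. Lean on these libraries where they do the work, as an engineer would, in place of code of your own. Each camera call takes 0.05 s, during which the arm holds its last target.

## Task

Take the red-handled plug out of its wooden stand and set it in the bore of the stopcock with its handle in line with the brass pipe. Then press it down and, keeping the pressure on, turn it a quarter turn either way, so that the plug wedges fast: handle square across the pipe, black ring sunk wholly below the barrel's rim. The liner is delicate: never push down on the stopcock with more than 20 N. Then let go and leave everything else in its place.

Things in the scene. Friction and masses are not known exactly. Their poses are not given: they have to be found in the camera images.
- plug: the plug to fit: brass taper with a red bar handle, 92 mm tall, 0.15 kg, upright at the start. Origin: centre of its underside; z up its axis, x along the handle. Taper radius 6.7 mm at the underside, growing 12 mm per 100 mm: 12.7 mm at its top 50 mm up. Its top 4 mm is a black ring. Above it a neck 10 mm thick
- plug_ring (a point): point on the plug's axis level with the top edge of its black ring, 50 mm above the underside
- plug_handle (a point): centre of the plug's red handle bar, 80 mm above its underside, the place to grip; the bar is 50 mm long (plug's x), 12 mm thick (y), 24 mm high
- stopcock: the stopcock, screwed to the bench: clear foot plate 160 x 120 x 12 mm, upright aluminium barrel 52 mm across with a red band, and a brass pipe along the foot's long side. Origin: centre of the foot's underside; x along the pipe, z up
- rim (a point): centre of the stopcock's mouth, on the bore's axis at the barrel's top, 85 mm above the bench. Bore: six white sprung segments forming a taper like the plug's, 12.0 mm from axis to segment at the rim, 50 mm deep. The plug first stops with the ring's top about 5 mm above the rim. Straight pushing then gains little and sticks; turned under 12 to 18 N of push (0.2 to 0.5 N m) it works down and holds
- barrel (a joint): how far the barrel has been pushed down on the rubber cushion under it, in m: 0 unloaded, 1 mm for every 10 N of downward push (20 N is 2.0 mm); it springs back when unloaded
- stand_a: round wooden stand, 54 mm across, 40 mm high, fixed, with a hole 30 mm across whose floor is 12 mm above the bench; it holds the red-handled plug standing loose and upright. Origin: centre of its underside
- stand_b: the same stand holding the spare. Origin: centre of its underside
- spare: spare plug with a blue handle, otherwise like the plug; leave it. Origin: centre of its underside
- jar: small jar of grease, 52 mm across, 50 mm high; leave it. Origin: centre of its underside
- rule: folded white rule, 200 x 32 x 14 mm, its long side along its y; leave it. Origin: centre of its underside
- weight: brass weight, 40 mm across, 34 mm high; leave it. Origin: centre of its underside

How it is judged:
On the way, in this order (a step that is already met when the one before it is completed fails the run):
1. the plug stands in the bore with its handle in line with the pipe (within 0.35 rad), not yet driven in (horizontal distance between plug_ring and rim below 0.005 m and z of plug_ring in the frame of rim below 0.008 m and angle between plug's own z axis and vertical below 0.12 rad and angle between the x axis of plug and the x axis of stopcock, either way round below 0.35 rad), for 0.2 s.
2. the plug has been driven down until its black ring is wholly below the rim, with the handle across the pipe (within 0.2 rad) (horizontal distance between plug_ring and rim below 0.004 m and z of plug_ring in the frame of rim below 0 m and angle between the x axis of plug and the y axis of stopcock, either way round below 0.2 rad), for 0.2 s.
At the end, for the whole second after the job is handed in: The released plug stays wedged upright in the bore: top edge of its black ring below the rim, axis within 4 mm of the bore's, handle across the pipe within 0.2 rad (11 degrees), at rest (all of step 2 and angle between plug's own z axis and vertical below 0.1 rad and linear speed of plug below 0.01 m/s); the robot touches nothing.
It fails at once if the stopcock's barrel is pushed down with more than 20 N (2.0 mm on its cushion) (value of joint barrel above 0.002 m).
It fails at once if the spare plug, jar, rule or weight is moved from its place (over 20 mm) (distance of any of spare, jar, rule, weight from where it was at the start of the episode above 0.02 m).
It also fails if it takes over 54 s, if anything falls off the work surface, if the arm or the gripper's body presses on something with over 40 N, if the wrist force passes 120 N, or if a joint passes its speed limit or range.

## Working session

There is one attempt and no reset: what is moved stays moved. The work goes in short steps, Python scripts to look and compute and a tool call to move; the robot and the scene stay as the last step left them, time stands still between calls to the robot, and variables do not carry over. Pictures are saved under pics/ and viewed, and the job is handed in when it is done.

Besides the shell and the picture viewer there is one more tool, called after "Emit:" by a JSON object that holds its "name" and its "arguments", one argument or row to a line. drive_tool: Moves the arm, as the interface text tells. Its arguments: {"type":"object","properties":{"steps":{"type":"array","items":{"type":"object","properties":{"tx":{"type":"number"},"ty":{"type":"number"},"tz":{"type":"number"},"roll":{"type":"number"}}}},"hand":{"type":"number"},"grip_force":{"type":"number"}},"required":["steps"]}

```bash
ls; mkdir -p pics; python3 - <<'E'
from bench import r
import cv2,numpy as np
s=r.observe(); print(s)
for c in ["scene","top"]:
    im=r.capture(c); cv2.imwrite(f"pics/{c}0.png",im[:,:,::-1])
    print(c,r.camera_params(c))
    for l in ["plug","stopcock","stand_a","spare"]:
        print(l,[(d['p'],d['bbox']) for d in r.boxes_of(c,l)])
print(r.observe()['time'])
E
```

```text
pics
{'time': 0.0, 'joint_pos': array([-1.36691162e+00,  2.64757316e-01,  1.60540044e+00,  1.98842565e-05,
        1.27372243e+00, -3.69282665e-02]), 'joint_velocities': array([ 0.00114786,  0.00026363, -0.00034034, -0.00135799,  0.00011052,
        0.00079611]), 'joint_torque': array([-1.69243864e-03, -5.15113842e+01, -3.67318761e+01,  2.26335158e-05,
        1.30405274e-02, -9.65331111e-06]), 'tool_pos': array([ 0.16089303, -0.65517789,  0.40334451]), 'tool_rot': array([[ 9.71145824e-01,  2.38486040e-01, -4.44548714e-04],
       [ 2.38486432e-01, -9.71143237e-01,  2.24400056e-03],
       [ 1.03442331e-04, -2.28527061e-03, -9.99997383e-01]]), 'contact_force': array([ 0.10881462,  0.55815756, -0.09865107]), 'moment': array([-0.02193459, -0.06086996,  0.02734202]), 'finger_gap': 0.08522961460998203}
scene {'fx': 421.9938272932367, 'fy': 421.9938272932367, 'cx': 274.29160381831815, 'cy': 202.49113048515383, 'D': array([-0.07844285,  0.        ,  0.        ,  0.        ,  0.        ]), 'world_from_camera': array([[ 0.81686579,  0.33316058, -0.47088674,  0.98880137],
       [ 0.57631911,
[... 310 characters left out ...]
, 179.3, 28.2, 29.2]), (0.67, [225.1, 189.2, 25.3, 28.0])]
spare [(0.6, [299.1, 155.1, 25.8, 30.4])]
top {'fx': 510.5777741987798, 'fy': 510.5777741987798, 'cx': 279.29164670183604, 'cy': 205.55645037463069, 'D': array([-0.07810264,  0.        ,  0.        ,  0.        ,  0.        ]), 'world_from_camera': array([[-0.10673996, -0.97318955,  0.2037368 ,  0.43096584],
       [-0.99428532,  0.10410095, -0.02365806,  0.11092361],
       [ 0.00181458, -0.20509776, -0.97873981,  1.03423142],
       [ 0.        ,  0.        ,  0.        ,  1.        ]])}
plug [(0.7, [259.4, 268.7, 21.4, 20.8])]
stopcock []
stand_a [(0.75, [188.5, 219.5, 24.8, 28.3]), (0.56, [259.1, 267.6, 24.7, 27.1])]
spare []
0.5
```

View pics/scene0.png

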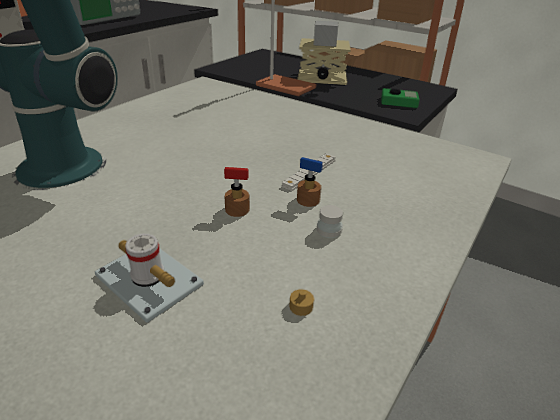

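View pics/top0.png

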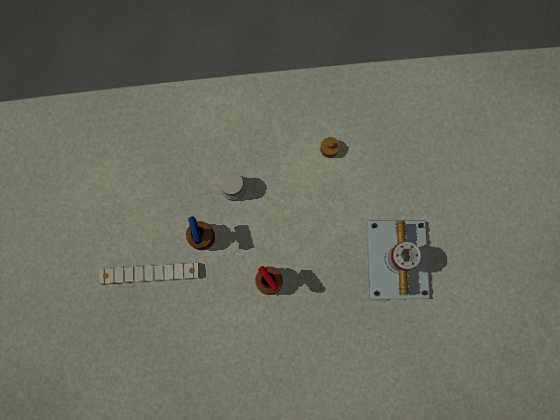

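The scene picture shows the red plug at (236,173) in its stand and the stopcock at (145,245). The top picture shows the red handle at (268,279), the spare at (195,230), and the stopcock mouth at (406,255) with the pipe nearly vertical. Next I measure them.

```bash
cat > h.py <<'E'
import numpy as np,cv2
from bench import r
def K(p): return np.array([[p['fx'],0,p['cx']],[0,p['fy'],p['cy']],[0,0,1]])
def ray(p,uv):
    n=cv2.undistortPoints(np.array([[uv]],float),K(p),p['D'])[0,0]
    T=p['world_from_camera']; d=T[:3,:3]@np.array([n[0],n[1],1]); return T[:3,3],d
def atz(p,uv,z):
    o,d=ray(p,uv); return o+d*(z-o[2])/d[2]
def proj(p,X):
    T=np.linalg.inv(p['world_from_camera']); X=np.atleast_2d(X).astype(float)
    return cv2.projectPoints(X,cv2.Rodrigues(T[:3,:3])[0],T[:3,3],K(p),p['D'])[0][:,0]
def tri(l):
    A=np.zeros((3,3));b=np.zeros(3)
    for p,uv in l:
        o,d=ray(p,uv); d=d/np.linalg.norm(d); M=np.eye(3)-np.outer(d,d);A+=M;b+=M@o
    return np.linalg.solve(A,b)
def red(im,box):
    x,y,w,h=box; m=np.zeros(im.shape[:2],np.uint8); s=im[y:y+h,x:x+w].astype(int)
    m[y:y+h,x:x+w]=((s[...,0]>90)&(s[...,1]<0.35*s[...,0])&(s[...,2]<0.35*s[...,0]))
    return m
E
python3 - <<'E'
from h import *
ims={c:cv2.imread(f"pics/{c}0.png")[:,:,::-1] for c in("scene","top")}
P={c:r.camera_params(c) for c in ims}
ms=red(ims['scene'],(215,160,40,25)); mt=red(ims['top'],(250,258,40,45))
for n,m in(("scene",ms),("top",mt)):
    ys,xs=np.nonzero(m); print(n,len(xs),xs.mean(),ys.mean(),cv2.minAreaRect(np.c_[xs,ys].astype(np.float32)))
cs=[np.array(np.nonzero(m)[::-1]).mean(1) for m in(ms,mt)]
X=tri([(P['scene'],cs[0]),(P['top'],cs[1])]);print("handle",X, proj(P['scene'],X),proj(P['top'],X),cs)
a=cv2.resize(np.ascontiguousarray(ims['scene'][220:330,80:220,::-1]),None,fx=5,fy=5,interpolation=cv2.INTER_CUBIC);cv2.imwrite("pics/c1.png",a)
a=cv2.resize(np.ascontiguousarray(ims['top'][210:310,355:445,::-1]),None,fx=6,fy=6,interpolation=cv2.INTER_CUBIC);cv2.imwrite("pics/c2.png",a)
a=cv2.resize(np.ascontiguousarray(ims['top'][250:310,240:330,::-1]),None,fx=8,fy=8,interpolation=cv2.INTER_CUBIC);cv2.imwrite("pics/c3.png",a)
E
```

```text
scene 149 235.60402684563758 171.66442953020135 ((235.7334747314453, 172.76458740234375), (22.14429473876953, 10.541930198669434), 3.5763344764709473)
top 131 267.29007633587787 277.8167938931298 ((267.2973327636719, 277.7837829589844), (26.02659797668457, 4.999459266662598), 53.97262954711914)
handle [0.49352448 0.12358077 0.09759723] [[236.19717414 171.60937662]] [[267.79181521 278.26739166]] [array([235.60402685, 171.66442953]), array([267.29007634, 277.81679389])]
```

View pics/c1.png

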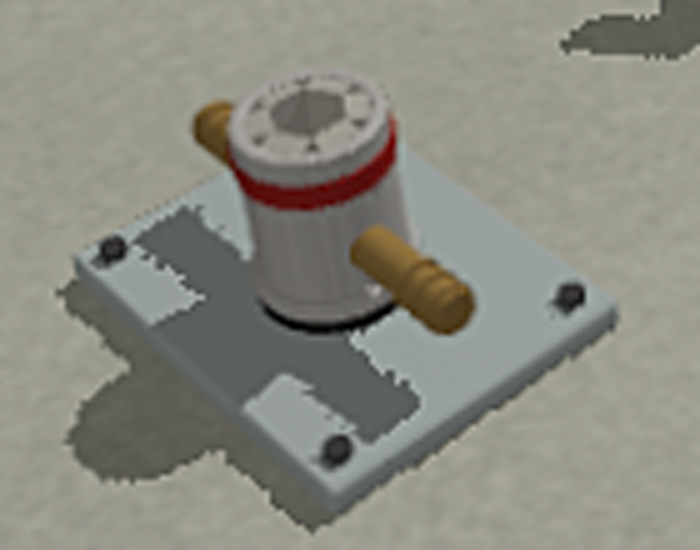

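View pics/c2.png

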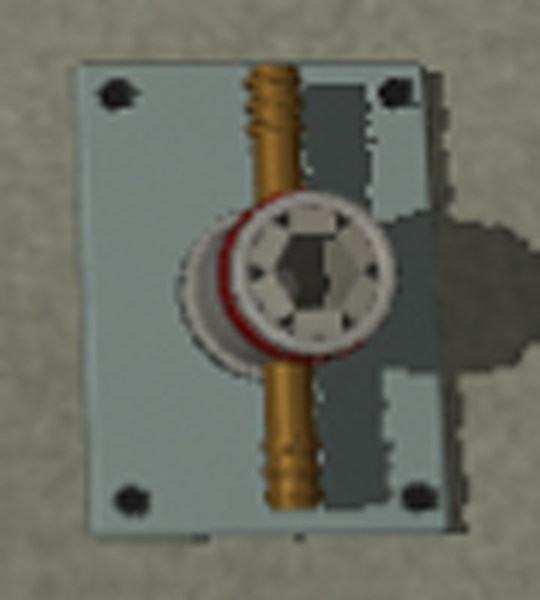

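View pics/c3.png

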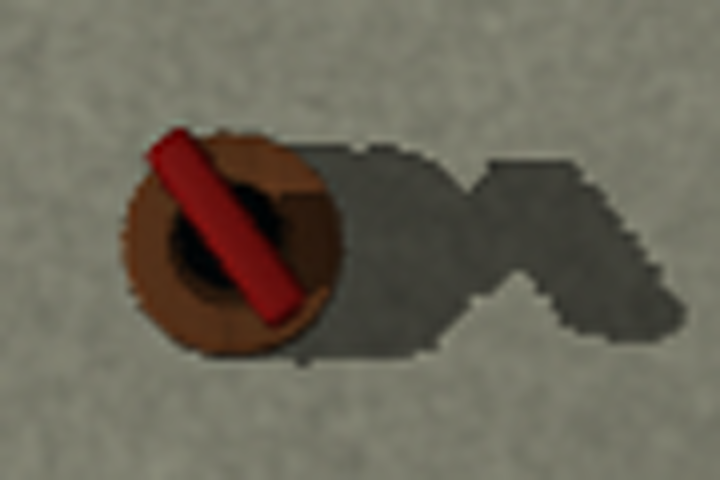

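```bash
python3 - <<'E'
from h import *
P={c:r.camera_params(c) for c in("scene","top")}
S,T=P['scene'],P['top']
rt=(406.6,255.2); rs=(141.8,243.0)
print("rim",tri([(S,rs),(T,rt)]),atz(T,rt,.085),atz(S,rs,.085))
f=lambda u,v,x0,y0,k:(x0+(u+.5)/k-.5,y0+(v+.5)/k-.5)
c=[atz(T,f(u,v,355,210,6),.012)[:2] for u,v in((78,65),(425,65),(448,530),(92,532))]
c=np.array(c);print(c,c.mean(0),[np.linalg.norm(c[i]-c[(i+1)%4]) for i in range(4)])
for d in(c[3]-c[0],c[2]-c[1]): print("pipe ang",np.degrees(np.arctan2(d[1],d[0])))
pa=[atz(T,f(u,v,355,210,6),.045)[:2] for u,v in((272,66),(293,507))];print(pa,np.degrees(np.arctan2(*(pa[1]-pa[0])[::-1])))
h=[atz(T,f(u,v,240,250,8),.104)[:2] for u,v in((165,142),(285,312))];d=h[1]-h[0];print("handle",h,(h[0]+h[1])/2,np.linalg.norm(d),np.degrees(np.arctan2(d[1],d[0])))
# stand top circle center
print("stand",atz(T,f(232,245,240,250,8),.04))
print("mask ctr",atz(T,(267.3,277.8),.102),atz(S,(235.6,171.7),.094))
s=r.observe();print(np.degrees(np.arctan2(s['tool_rot'][1],s['tool_rot'][0])),s['time'])
E
```

```text
rim [ 0.50866722 -0.13908451  0.0849351 ] [ 0.5087505  -0.13895514  0.085     ] [ 0.50862524 -0.1392236   0.085     ]
[[ 0.59383312 -0.0894644 ]
 [ 0.58102057 -0.20797683]
 [ 0.42528945 -0.19047874]
 [ 0.43812241 -0.07226679]] [ 0.50956639 -0.14004669] [np.float64(0.11920301648234245), np.float64(0.15671109165123728), np.float64(0.11890647165209009), np.float64(0.15665753719601894)]
pipe ang 173.6974627970788
pipe ang 173.58908216308572
[array([ 0.58133999, -0.14687902]), array([ 0.43844329, -0.13188719])] 174.0107936842985
handle [array([0.51426879, 0.13520598]), array([0.47329082, 0.11212766])] [0.49377981 0.12366682] 0.047029801501066816 -150.61228373335118
stand [0.49353764 0.12325661 0.04      ]
mask ctr [0.49416472 0.12432206 0.102     ] [0.48860992 0.12744774 0.094     ]
[ 13.79610114 -76.20389881  76.90689617] 0.5
```

Emit:
{"name": "drive_tool", "arguments": {
  "steps": [
    {"tx": 1.5, "ty": -2.0},
    {"tx": 2.5, "ty": -3.4},
    {"tx": 2.5, "ty": -3.4},
    {"tx": 2.5, "ty": -3.4},
    {"tx": 2.5, "ty": -3.4},
    {"tx": 2.5, "ty": -3.4},
    {"tx": 2.5, "ty": -3.4},
    {"tx": 2.5, "ty": -3.4},
    {"tx": 2.5, "ty": -3.4},
    {"tx": 2.5, "ty": -3.4},
    {"tx": 2.5, "ty": -3.4}
  ],
  "hand": -1,
  "grip_force": 60
}}

```text
invalid input
```

Emit:
{"name": "drive_tool", "arguments": {
  "steps": [
    {"tx": 2.5, "ty": -3.4},
    {"tx": 2.5, "ty": -3.4},
    {"tx": 2.5, "ty": -3.4},
    {"tx": 2.5, "ty": -3.4},
    {"tx": 2.5, "ty": -3.4},
    {"tx": 2.5, "ty": -3.4},
    {"tx": 2.5, "ty": -3.4},
    {"tx": 2.5, "ty": -3.4},
    {"tx": 2.4, "ty": -3.2},
    {"roll": -0.13},
    {"roll": -0.14},
    {}
  ]
}}

```text
invalid input
```

```bash
python3 - <<'E'
from h import *
s=r.observe(); print(s['time'],s['tool_pos'],np.degrees(np.arctan2(s['tool_rot'][1],s['tool_rot'][0])),s['tool_rot'][:,2],s['contact_force'],np.degrees(s['joint_pos']))
p=r.camera_params("wrist");im=r.capture("wrist");cv2.imwrite("pics/w1.png",im[:,:,::-1])
np.save("w1p.npy",p,allow_pickle=True)
print(p, proj(p,[[.4938,.1237,.104],[.509,-.1395,.085]]))
E
```

```text
0.5 [ 0.16097397 -0.65550899  0.40466125] [ 13.79610114 -76.20389881  76.90689617] [ 1.00806330e-05  4.33425703e-05 -9.99999999e-01] [-0.33398178 -0.69541688 -0.06971519] [-7.83172226e+01  1.51203752e+01  9.19043626e+01  1.11742674e-03
  7.29775771e+01 -2.11365095e+00]
{'fx': 290.9322717971299, 'fy': 290.9322717971299, 'cx': 282.16450705488944, 'cy': 209.27486822109475, 'D': array([-0.01575504,  0.        ,  0.        ,  0.        ,  0.        ]), 'world_from_camera': array([[ 2.39130476e-01, -9.22673510e-01, -3.02473486e-01,
         2.38298181e-01],
       [-9.70987179e-01, -2.27461688e-01, -7.37907712e-02,
        -6.37608580e-01],
       [-7.16339861e-04,  3.11343499e-01, -9.50297171e-01,
         3.73523572e-01],
       [ 0.00000000e+00,  0.00000000e+00,  0.00000000e+00,
         1.00000000e+00]])} [[-143.10088041  -99.87609328]
 [-306.98096297 -427.96641701]]
```

View pics/w1.png

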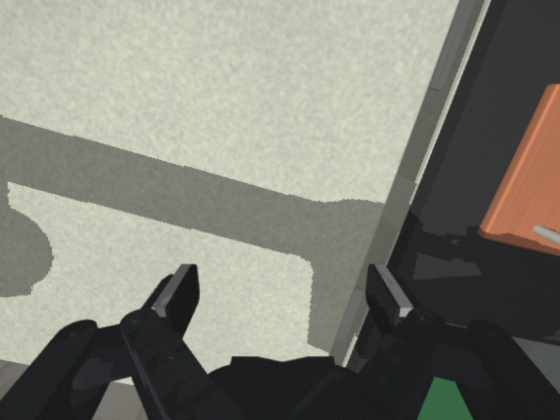

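The wrist picture shows only bare bench; the arm hasn't moved because both moves were refused. I'll give every row all four keys.

Emit:
{"name": "drive_tool", "arguments": {
  "steps": [
    {"tx": 1.5, "ty": -2.0, "tz": 0, "roll": 0}
  ],
  "hand": -1,
  "grip_force": 60
}}

```text
time: 0.65
tool_pos: [0.1699, -0.634, 0.4046]
tool_rot: [[0.972, 0.237, -0.0], [0.237, -0.972, -0.002], [-0.001, 0.002, -1.0]]
contact_force: [0.3, -0.7, 0.1]
finger_gap: 0.0856
```

Emit:
{"name": "drive_tool", "arguments": {
  "steps": [
    {"tx": 2.5, "ty": -3.4, "tz": 0, "roll": 0},
    {"tx": 2.5, "ty": -3.4, "tz": 0, "roll": 0},
    {"tx": 2.5, "ty": -3.4, "tz": 0, "roll": 0},
    {"tx": 2.5, "ty": -3.4, "tz": 0, "roll": 0},
    {"tx": 2.5, "ty": -3.4, "tz": 0, "roll": 0},
    {"tx": 2.5, "ty": -3.4, "tz": 0, "roll": 0},
    {"tx": 2.5, "ty": -3.4, "tz": 0, "roll": 0},
    {"tx": 2.5, "ty": -3.4, "tz": 0, "roll": 0},
    {"tx": 2.5, "ty": -3.4, "tz": 0, "roll": 0},
    {"tx": 2.5, "ty": -3.4, "tz": 0, "roll": 0}
  ]
}}

```text
time: 1.65
tool_pos: [0.3327, -0.2411, 0.4051]
tool_rot: [[0.971, 0.238, 0.001], [0.238, -0.971, -0.001], [0.001, 0.001, -1.0]]
contact_force: [1.1, -0.0, -1.0]
finger_gap: 0.0853
```

Emit:
{"name": "drive_tool", "arguments": {
  "steps": [
    {"tx": 2.5, "ty": -3.4, "tz": 0, "roll": 0},
    {"tx": 2.5, "ty": -3.4, "tz": 0, "roll": 0},
    {"tx": 2.5, "ty": -3.4, "tz": 0, "roll": 0},
    {"tx": 2.5, "ty": -3.4, "tz": 0, "roll": 0},
    {"tx": 2.5, "ty": -3.4, "tz": 0, "roll": 0},
    {"tx": 2.5, "ty": -3.4, "tz": 0, "roll": 0},
    {"tx": 2.5, "ty": -3.4, "tz": 0, "roll": 0},
    {"tx": 0, "ty": 0, "tz": 0, "roll": -0.13},
    {"tx": 0, "ty": 0, "tz": 0, "roll": -0.14},
    {"tx": 0, "ty": 0, "tz": 0, "roll": 0}
  ]
}}

```text
time: 2.65
tool_pos: [0.4457, 0.0307, 0.4048]
tool_rot: [[0.872, 0.49, 0.0], [0.49, -0.872, -0.0], [0.0, 0.0, -1.0]]
contact_force: [0.2, 0.2, -0.3]
finger_gap: 0.0849
```

```bash
python3 - <<'E'
from h import *
s=r.observe(); print(s['time'],s['tool_pos'],np.degrees(np.arctan2(s['tool_rot'][1],s['tool_rot'][0])),s['tool_rot'][:,2],s['contact_force'],np.degrees(s['joint_pos']))
p=r.camera_params("wrist");im=r.capture("wrist");cv2.imwrite("pics/w2.png",im[:,:,::-1])
print(proj(p,[[.4938,.1237,.104],[.509,-.1395,.085]]))
E
```

```text
2.65 [0.44569229 0.03074595 0.4048057 ] [ 29.36587851 -60.63412258 -11.1800905 ] [ 1.92778473e-04 -3.81015562e-05 -9.99999981e-01] [ 0.1761905   0.20520188 -0.30921765] [ 7.52115383e-01 -1.03528462e+01  1.18359437e+02 -2.44789904e-03
  7.19823933e+01  6.13869943e+01]
[[215.67673376 104.2060997 ]
 [450.12294877 220.9973076 ]]
```

View pics/w2.png

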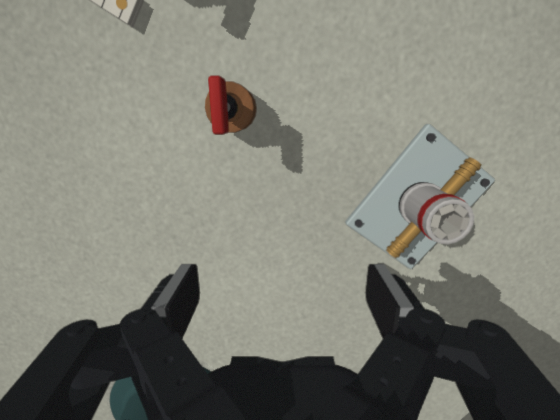

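The wrist picture shows the red handle at (218,104) and the mouth at (449,221), within about 2 px of my predictions. I'll go above the plug.

Emit:
{"name": "drive_tool", "arguments": {
  "steps": [
    {"tx": 2.2, "ty": -1.45, "tz": 0, "roll": 0},
    {"tx": 2.2, "ty": -1.45, "tz": 0, "roll": 0},
    {"tx": 2.2, "ty": -1.45, "tz": 1.5, "roll": 0},
    {"tx": 2.15, "ty": -1.4, "tz": 3, "roll": 0},
    {"tx": 0, "ty": 0, "tz": 3, "roll": 0},
    {"tx": 0, "ty": 0, "tz": 3, "roll": 0},
    {"tx": 0, "ty": 0, "tz": 0, "roll": 0},
    {"tx": 0, "ty": 0, "tz": 0, "roll": 0}
  ]
}}

```text
time: 3.5
tool_pos: [0.4938, 0.1227, 0.2997]
tool_rot: [[0.874, 0.487, -0.001], [0.487, -0.874, -0.0], [-0.001, -0.0, -1.0]]
contact_force: [0.4, 0.3, 0.7]
finger_gap: 0.0856
```

```bash
python3 - <<'E'
from h import *
s=r.observe(); print(s['time'],s['tool_pos'],np.degrees(np.arctan2(s['tool_rot'][1],s['tool_rot'][0])))
p=r.camera_params("wrist");im=r.capture("wrist");cv2.imwrite("pics/w3.png",im[:,:,::-1])
print(proj(p,[[.4938,.1237,.104]]))
m=red(im,(0,0,560,420));ys,xs=np.nonzero(m);print(xs.min(),xs.max(),ys.min(),ys.max(),xs.mean(),ys.mean())
R=s['tool_rot']
for y in (ys.min(),ys.max()):
  for z in(.104,.08): X=atz(p,(xs.mean(),y),z);print(y,z,X,R.T@(X-s['tool_pos']))
E
```

```text
3.5 [0.49381708 0.12265028 0.29969995] [  29.12117207  -60.8788522  -168.35968142]
[[279.48454099 246.71263169]]
270 559 201 343 333.88212180746564 256.92927308447935
201 0.104 [0.53536279 0.11005454 0.104     ] [0.03039111 0.03129356 0.19565342]
201 0.08 [0.53128458 0.10271402 0.08      ] [0.02328392 0.03573025 0.21966006]
343 0.104 [0.44721167 0.0540979  0.104     ] [-0.07384874  0.03727743  0.19577211]
343 0.08 [0.43027115 0.03859263 0.08      ] [-0.09616577  0.04258725  0.21979606]
```

View pics/w3.png

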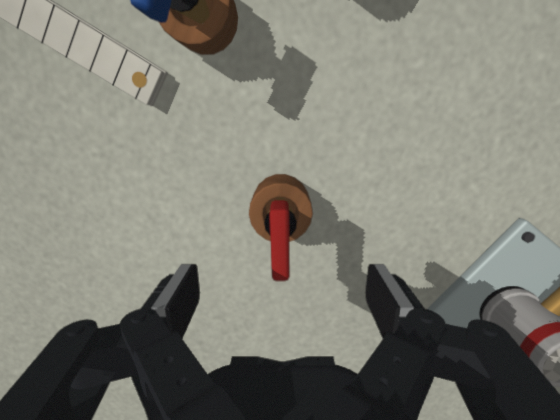

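The handle lies at (280,202)–(281,278), lined up between the jaws. I'll work out its offset along the bar.

```bash
python3 - <<'E'
from h import *
s=r.observe();p=r.camera_params("wrist");R=s['tool_rot']
im=cv2.imread("pics/w3.png")[:,:,::-1]
m=red(im,(260,190,40,100));ys,xs=np.nonzero(m);print(ys.min(),ys.max())
for v in range(198,206):print(v,im[v,280])
for v in range(268,284):print(v,im[v,280])
for v in(201.5,274,280):
  X=atz(p,(280.,v),.104);print(v,R.T@(X-s['tool_pos']))
c=r.boxes_of("wrist","plug_handle");print(c)
E
```

```text
201 277
198 [69 53 33]
199 [74 51 34]
200 [87 38 28]
201 [98 29 26]
202 [99 29 27]
203 [102  30  27]
204 [104  31  29]
205 [104  30  30]
268 [138  38  35]
269 [139  41  37]
270 [139  39  35]
271 [139  39  36]
272 [137  38  35]
273 [130  39  35]
274 [106  30  28]
275 [89 26 22]
276 [86 25 24]
277 [86 25 24]
278 [86 26 26]
279 [84 31 29]
280 [97 64 58]
281 [129 116 106]
282 [153 153 140]
283 [155 155 143]
201.5 [ 0.02963489 -0.00045719  0.19705042]
274 [-0.01931232 -0.00054032  0.19697354]
280 [-0.02375836 -0.00054799  0.19696656]
[{'bbox': [264.4, 197.5, 34.1, 86.6], 'p': 0.85}]
```

```bash
python3 - <<'E'
from h import *
s=r.observe();print(s['time'],s['tool_pos'])
p=r.camera_params("wrist");im=r.capture("wrist")
R=s['tool_rot'];s=r.observe();print(s['time'],s['tool_pos'],s['tool_rot'])
t=np.radians(np.arange(0,360,5))
def circ(x,y,z,rr): return np.c_[x+rr*np.cos(t),y+rr*np.sin(t),0*t+z]
o=im[:,:,::-1].copy()
def dr(pts,c):
    cv2.polylines(o,[np.round(proj(p,pts)*8).astype(int)],True,c,1,cv2.LINE_AA,3)
dr(circ(.4936,.1234,.04,.027),(0,255,0));dr(circ(.4936,.1234,0,.027),(255,255,0));dr(circ(.4936,.1234,.04,.015),(0,255,255))
a=np.radians(29.4);u=np.array([np.cos(a),np.sin(a)]);v=np.array([-u[1],u[0]])
dr(np.array([[*(np.array([.4938,.1237])+i*.025*u+j*.006*v),.104] for i,j in((1,1),(1,-1),(-1,-1),(-1,1))]),(255,0,255))
cv2.imwrite("pics/w4.png",cv2.resize(o[160:310,190:390],None,fx=4,fy=4,interpolation=cv2.INTER_CUBIC))
E
```

```text
3.6 [0.49483391 0.12289751 0.30172774]
3.65 [0.49494511 0.12295297 0.30202748] [[ 8.73066001e-01  4.87585945e-01  3.96292527e-03]
 [ 4.87586894e-01 -8.73074109e-01  7.88521731e-04]
 [ 3.84439956e-03  1.24383891e-03 -9.99991837e-01]]
```

View pics/w4.png

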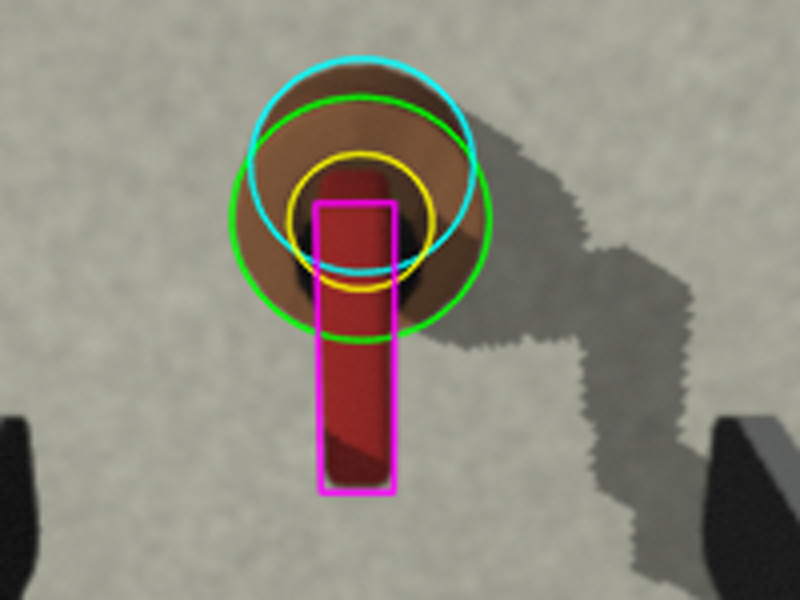

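The outlines match the stand and the near end of the bar to about 1 mm. The extra strip at the top of the bar is its end face. I'll descend and grip.

Emit:
{"name": "drive_tool", "arguments": {
  "steps": [
    {"tx": 0, "ty": 0, "tz": 1.0, "roll": 0},
    {"tx": 0, "ty": 0, "tz": 1.5, "roll": 0},
    {"tx": 0, "ty": 0, "tz": 1.5, "roll": 0},
    {"tx": 0, "ty": 0, "tz": 1.0, "roll": 0},
    {"tx": 0, "ty": 0, "tz": 0.4, "roll": 0},
    {"tx": 0, "ty": 0, "tz": 0, "roll": 0},
    {"tx": 0, "ty": 0, "tz": 0, "roll": 0},
    {"tx": 0, "ty": 0, "tz": 0, "roll": 0}
  ]
}}

```text
time: 4.45
tool_pos: [0.4944, 0.1232, 0.2465]
tool_rot: [[0.872, 0.489, 0.001], [0.489, -0.872, 0.0], [0.001, 0.0, -1.0]]
contact_force: [0.8, 0.3, 0.7]
finger_gap: 0.0857
```

```bash
python3 - <<'E'
from h import *
s=r.observe(); print(s['time'],s['tool_pos'],np.degrees(np.arctan2(s['tool_rot'][1],s['tool_rot'][0])),s['contact_force'],s['moment'])
im=r.capture("wrist");cv2.imwrite("pics/w5.png",im[:,:,::-1])
E
```

```text
4.45 [0.4943518  0.12320237 0.24649059] [ 29.26615761 -60.73388102  11.62687488] [0.75549506 0.29363738 0.68898552] [ 0.02595271 -0.00664418 -0.06057126]
```

View pics/w5.png

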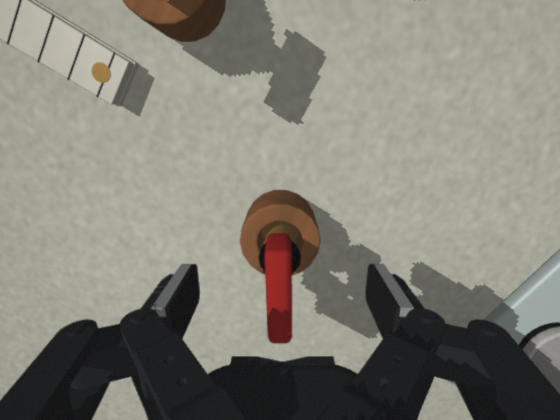

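The bar sits centred between the pads at (280,290). I'll close the gripper now.

Emit:
{"name": "drive_tool", "arguments": {
  "steps": [
    {"tx": 0, "ty": 0, "tz": 0, "roll": 0},
    {"tx": 0, "ty": 0, "tz": 0, "roll": 0},
    {"tx": 0, "ty": 0, "tz": 0, "roll": 0},
    {"tx": 0, "ty": 0, "tz": 0, "roll": 0},
    {"tx": 0, "ty": 0, "tz": 0, "roll": 0},
    {"tx": 0, "ty": 0, "tz": 0, "roll": 0},
    {"tx": 0, "ty": 0, "tz": 0, "roll": 0},
    {"tx": 0, "ty": 0, "tz": 0, "roll": 0}
  ],
  "hand": 1,
  "grip_force": 90
}}

```text
time: 5.3
tool_pos: [0.494, 0.1232, 0.2459]
tool_rot: [[0.872, 0.489, 0.0], [0.489, -0.872, 0.0], [0.0, -0.0, -1.0]]
contact_force: [-0.2, -0.1, 1.1]
finger_gap: 0.0108
```

Emit:
{"name": "drive_tool", "arguments": {
  "steps": [
    {"tx": 0, "ty": 0, "tz": -0.5, "roll": 0},
    {"tx": 0, "ty": 0, "tz": -1.5, "roll": 0},
    {"tx": 0, "ty": 0, "tz": -2, "roll": 0},
    {"tx": 0, "ty": 0, "tz": -2, "roll": 0},
    {"tx": 0, "ty": 0, "tz": -2, "roll": 0},
    {"tx": 0, "ty": 0, "tz": -2, "roll": 0},
    {"tx": 0, "ty": 0, "tz": -1.5, "roll": 0},
    {"tx": 0, "ty": 0, "tz": -0.5, "roll": 0},
    {"tx": 0, "ty": 0, "tz": 0, "roll": 0},
    {"tx": 0, "ty": 0, "tz": 0, "roll": 0}
  ]
}}

```text
time: 6.3
tool_pos: [0.4935, 0.123, 0.3647]
tool_rot: [[0.872, 0.489, -0.002], [0.489, -0.872, -0.0], [-0.002, -0.001, -1.0]]
contact_force: [-0.2, -0.7, -1.5]
finger_gap: 0.0108
```

```bash
python3 - <<'E'
from h import *
s=r.observe(); print(s['time'],s['tool_pos'],np.degrees(np.arctan2(s['tool_rot'][1],s['tool_rot'][0])),s['contact_force'],s['moment'],s['finger_gap'])
for c in("wrist","scene","top"):
  im=r.capture(c);cv2.imwrite(f"pics/{c}6.png",im[:,:,::-1])
d=cv2.imread("pics/scene6.png");cv2.imwrite("pics/s6.png",cv2.resize(d[50:230,180:360],None,fx=3.3,fy=3.3,interpolation=cv2.INTER_CUBIC))
E
```

```text
6.3 [0.49347476 0.12297954 0.36466986] [  29.26399468  -60.73605206 -168.22060236] [-0.22030399 -0.73293311 -1.52449837] [ 0.02764342  0.01672403 -0.00028901] 0.010773079610838588
```

View pics/s6.png

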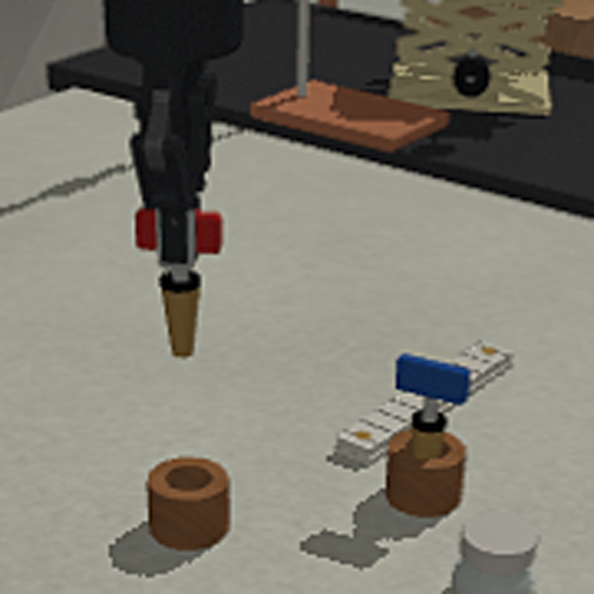

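View pics/wrist6.png

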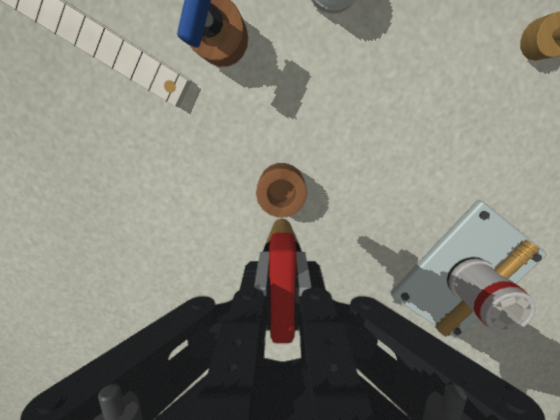

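The plug hangs upright below the jaws (crop 180,230–355). I'll overlay the model on the images to find its offset in the grip.

```bash
cat >> h.py <<'E'
t_=np.radians(np.arange(0,360,5))
def overlay(im,p,base,phi,out,crop,k,tilt=np.eye(3)):
    o=cv2.resize(im[:,:,::-1],None,fx=k,fy=k,interpolation=cv2.INTER_CUBIC)
    c,s=np.cos(phi),np.sin(phi);R=tilt@np.array([[c,-s,0],[s,c,0],[0,0,1]])
    def dr(pts,col):
        q=proj(p,np.array(pts)@R.T+base); q=(q+.5)*k-.5
        cv2.polylines(o,[np.round(q*8).astype(int)],True,col,1,cv2.LINE_AA,3)
    for z,rr,col in((0,.0067,(0,255,0)),(.046,.0122,(255,255,0)),(.05,.0127,(255,255,0))): dr(np.c_[rr*np.cos(t_),rr*np.sin(t_),0*t_+z],col)
    for z in(.068,.092): dr([[i*.025,j*.006,z] for i,j in((1,1),(1,-1),(-1,-1),(-1,1))],(255,0,255))
    x,y,w,h=[int(v*k) for v in crop];cv2.imwrite(out,o[y:y+h,x:x+w])
E
python3 - <<'E'
from h import *
s=r.observe();print(s['time'],s['tool_pos'])
for n,crop,k in(("scene",(205,105,60,60),8),("wrist",(210,200,140,150),4),("top",(230,230,80,80),7)):
    im=r.capture(n) ; p=r.camera_params(n)
    s=r.observe()
    base=np.array([s['tool_pos'][0],s['tool_pos'][1],s['tool_pos'][2]-.2339])
    overlay(im,p,base,np.radians(29.3),f"pics/o_{n}.png",crop,k)
print(s['time'],s['tool_pos'])
a=[cv2.imread(f"pics/o_{n}.png") for n in("scene","wrist")]
a=[cv2.resize(x,(int(x.shape[1]*480/x.shape[0]),480)) for x in a];cv2.imwrite("pics/o7.png",np.hstack(a))
E
```

```text
6.45 [0.49345071 0.1229985  0.3643557 ]
6.6 [0.49372291 0.12305434 0.36494913]
```

View pics/o7.png

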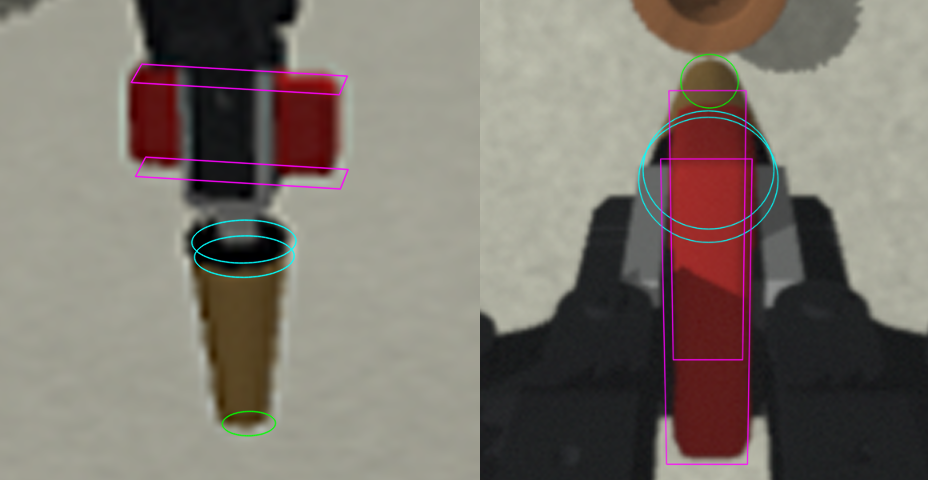

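The model agrees with the images to about 1 mm and the plug is vertical. I'll carry it over the bore.

Emit:
{"name": "drive_tool", "arguments": {
  "steps": [
    {"tx": -0.7, "ty": 1.5, "tz": 0, "roll": 0},
    {"tx": -1.6, "ty": 3.3, "tz": 0, "roll": 0},
    {"tx": -1.6, "ty": 3.3, "tz": 0, "roll": 0},
    {"tx": -1.6, "ty": 3.3, "tz": 0, "roll": 0},
    {"tx": -1.6, "ty": 3.3, "tz": 0, "roll": 0},
    {"tx": -1.6, "ty": 3.3, "tz": 0, "roll": 0},
    {"tx": -1.6, "ty": 3.2, "tz": 0, "roll": 0},
    {"tx": -1.2, "ty": 2.44, "tz": 0, "roll": 0}
  ]
}}

```text
time: 7.4
tool_pos: [0.509, -0.1414, 0.3655]
tool_rot: [[0.873, 0.488, -0.0], [0.488, -0.873, -0.0], [-0.0, 0.0, -1.0]]
contact_force: [-0.2, 0.1, -1.0]
finger_gap: 0.0107
```

Emit:
{"name": "drive_tool", "arguments": {
  "steps": [
    {"tx": 0, "ty": 0, "tz": 0, "roll": 0.12},
    {"tx": 0, "ty": 0, "tz": 0, "roll": 0.12},
    {"tx": 0, "ty": 0, "tz": 0, "roll": 0.13},
    {"tx": 0, "ty": 0, "tz": 0, "roll": 0.13},
    {"tx": 0, "ty": 0, "tz": 0, "roll": 0.12},
    {"tx": 0, "ty": 0, "tz": 0, "roll": 0},
    {"tx": 0, "ty": 0, "tz": 0, "roll": 0},
    {"tx": 0, "ty": 0, "tz": 0, "roll": 0}
  ]
}}

```text
time: 8.2
tool_pos: [0.5091, -0.1393, 0.3656]
tool_rot: [[0.994, -0.107, -0.0], [-0.107, -0.994, 0.0], [-0.0, -0.0, -1.0]]
contact_force: [0.1, 0.6, -2.2]
finger_gap: 0.0109
```

```bash
cat >> h.py <<'E'
def st():
    s=r.observe(); print("t %.2f"%s['time'],s['tool_pos'].round(4),"phi %.2f"%np.degrees(np.arctan2(s['tool_rot'][1,0],s['tool_rot'][0,0])),"F",s['contact_force'].round(2),"M",s['moment'].round(3),"gap",round(s['finger_gap'],4),"j6 %.1f"%np.degrees(s['joint_pos'][5])); return s
E
python3 - <<'E'
from h import *
s=st();s=st()
for n,crop,k in(("scene",(90,170,110,110),5),("wrist",(190,190,180,180),3)):
    im=r.capture(n) ; p=r.camera_params(n); s=r.observe()
    overlay(im,p,np.array([*s['tool_pos'][:2],s['tool_pos'][2]-.2335]),np.radians(-6.3),f"pics/o_{n}.png",crop,k)
st()
im=r.capture("wrist");cv2.imwrite("pics/w8.png",im[:,:,::-1])
a=[cv2.imread(f"pics/o_{n}.png") for n in("scene","wrist")]
a=[cv2.resize(x,(390,390)) for x in a];cv2.imwrite("pics/o8.png",np.hstack(a))
E
```

```text
t 8.20 [ 0.5091 -0.1393  0.3656] phi -6.14 F [ 0.08  0.61 -2.22] M [-0.013 -0.004 -0.003] gap 0.0109 j6 78.1
t 8.20 [ 0.5091 -0.1393  0.3656] phi -6.14 F [ 0.08  0.61 -2.22] M [-0.013 -0.004 -0.003] gap 0.0109 j6 78.1
t 8.30 [ 0.5091 -0.1393  0.3657] phi -6.18 F [ 0.53 -0.66 -1.4 ] M [ 0.018 -0.023  0.016] gap 0.0109 j6 78.2
```

View pics/o8.png

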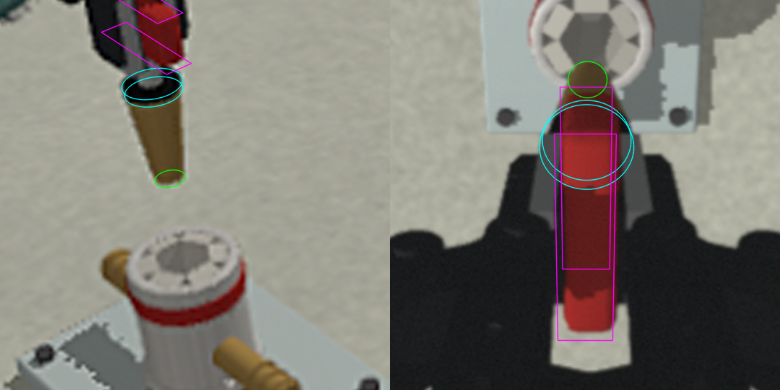

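View pics/w8.png

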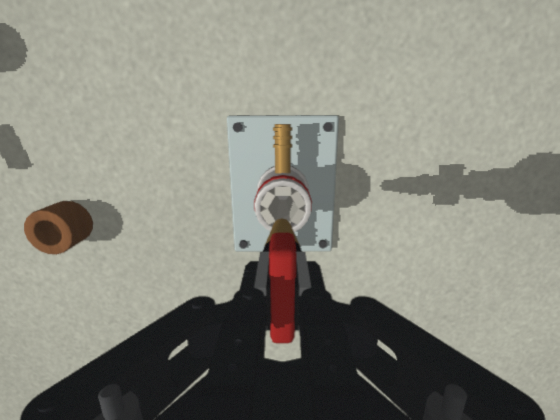

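Plug tip and mouth line up in the wrist view, both at column ~282. I'll descend partway into the bore.

Emit:
{"name": "drive_tool", "arguments": {
  "steps": [
    {"tx": 0, "ty": 0, "tz": 1.0, "roll": 0},
    {"tx": 0, "ty": 0, "tz": 1.5, "roll": 0},
    {"tx": 0, "ty": 0, "tz": 1.5, "roll": 0},
    {"tx": 0, "ty": 0, "tz": 1.0, "roll": 0},
    {"tx": 0, "ty": 0, "tz": 1.0, "roll": 0},
    {"tx": 0, "ty": 0, "tz": 0.5, "roll": 0},
    {"tx": 0, "ty": 0, "tz": 0, "roll": 0},
    {"tx": 0, "ty": 0, "tz": 0, "roll": 0}
  ]
}}

```text
time: 9.15
tool_pos: [0.5094, -0.1394, 0.3009]
tool_rot: [[0.994, -0.109, 0.0], [-0.109, -0.994, -0.0], [0.0, 0.0, -1.0]]
contact_force: [0.7, -0.6, -1.2]
finger_gap: 0.0108
```

```bash
python3 - <<'E'
from h import *
st()
for n,crop,k in(("scene",(90,190,110,110),5),("wrist",(190,190,180,180),3)):
    im=r.capture(n) ; p=r.camera_params(n); s=r.observe()
    overlay(im,p,np.array([*s['tool_pos'][:2],s['tool_pos'][2]-.2335]),np.radians(-6.3),f"pics/o_{n}.png",crop,k)
st()
a=[cv2.imread(f"pics/o_{n}.png") for n in("scene","wrist")]
a=[cv2.resize(x,(390,390)) for x in a];cv2.imwrite("pics/o9.png",np.hstack(a))
E
```

```text
t 9.15 [ 0.5094 -0.1394  0.3009] phi -6.26 F [ 0.71 -0.57 -1.19] M [0.028 0.027 0.005] gap 0.0108 j6 78.2
t 9.25 [ 0.5095 -0.1395  0.3015] phi -6.26 F [-0.47 -0.12 -1.63] M [0.046 0.002 0.004] gap 0.0105 j6 78.2
```

View pics/o9.png

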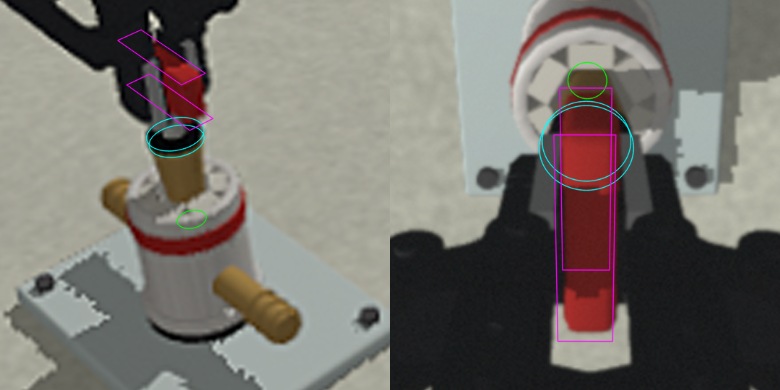

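The plug is entering the bore centred, with no side force. I'll go slower now, with the seat expected near TCP z ≈ 0.2735.

Emit:
{"name": "drive_tool", "arguments": {
  "steps": [
    {"tx": 0, "ty": 0, "tz": 0.5, "roll": 0},
    {"tx": 0, "ty": 0, "tz": 0.5, "roll": 0},
    {"tx": 0, "ty": 0, "tz": 0.5, "roll": 0},
    {"tx": 0, "ty": 0, "tz": 0.3, "roll": 0},
    {"tx": 0, "ty": 0, "tz": 0.2, "roll": 0},
    {"tx": 0, "ty": 0, "tz": 0, "roll": 0},
    {"tx": 0, "ty": 0, "tz": 0, "roll": 0}
  ]
}}

```text
time: 9.95
tool_pos: [0.5091, -0.1394, 0.2806]
tool_rot: [[0.994, -0.109, -0.0], [-0.109, -0.994, -0.0], [-0.0, 0.0, -1.0]]
contact_force: [-1.1, -0.0, -0.8]
finger_gap: 0.0108
```

Emit:
{"name": "drive_tool", "arguments": {
  "steps": [
    {"tx": 0, "ty": 0, "tz": 0.1, "roll": 0},
    {"tx": 0, "ty": 0, "tz": 0.1, "roll": 0},
    {"tx": 0, "ty": 0, "tz": 0.1, "roll": 0},
    {"tx": 0, "ty": 0, "tz": 0, "roll": 0}
  ]
}}

```text
time: 10.35
tool_pos: [0.509, -0.1395, 0.2777]
tool_rot: [[0.994, -0.109, -0.0], [-0.109, -0.994, -0.0], [-0.0, 0.0, -1.0]]
contact_force: [-1.3, -0.7, -0.1]
finger_gap: 0.0109
```

Emit:
{"name": "drive_tool", "arguments": {
  "steps": [
    {"tx": 0, "ty": 0, "tz": 0.1, "roll": 0},
    {"tx": 0, "ty": 0, "tz": 0, "roll": 0}
  ]
}}

```text
time: 10.55
tool_pos: [0.509, -0.1394, 0.2766]
tool_rot: [[0.994, -0.109, -0.0], [-0.109, -0.994, -0.0], [-0.0, 0.0, -1.0]]
contact_force: [-2.7, -1.7, 1.9]
finger_gap: 0.0106
```

Emit:
{"name": "drive_tool", "arguments": {
  "steps": [
    {"tx": 0, "ty": 0, "tz": 0.1, "roll": 0},
    {"tx": 0, "ty": 0, "tz": 0, "roll": 0}
  ]
}}

```text
time: 10.75
tool_pos: [0.509, -0.1395, 0.2756]
tool_rot: [[0.994, -0.109, -0.0], [-0.109, -0.994, -0.0], [-0.0, 0.0, -1.0]]
contact_force: [-3.3, -2.0, 1.4]
finger_gap: 0.0112
```

Emit:
{"name": "drive_tool", "arguments": {
  "steps": [
    {"tx": 0, "ty": 0, "tz": 0.05, "roll": 0},
    {"tx": 0, "ty": 0, "tz": 0, "roll": 0}
  ]
}}

```text
time: 10.95
tool_pos: [0.509, -0.1394, 0.2752]
tool_rot: [[0.994, -0.109, -0.0], [-0.109, -0.994, -0.0], [-0.0, 0.0, -1.0]]
contact_force: [-3.8, -2.4, 2.2]
finger_gap: 0.011
```

Side force of about 4 N points −x,−y, so the plug is touching one side of the bore. I'll shift slightly with it.

Emit:
{"name": "drive_tool", "arguments": {
  "steps": [
    {"tx": -0.06, "ty": 0.06, "tz": 0, "roll": 0},
    {"tx": 0, "ty": 0, "tz": 0, "roll": 0}
  ]
}}

```text
time: 11.15
tool_pos: [0.5085, -0.1398, 0.2751]
tool_rot: [[0.994, -0.109, 0.001], [-0.109, -0.994, 0.0], [0.0, -0.0, -1.0]]
contact_force: [-2.5, -1.6, 0.3]
finger_gap: 0.0109
```

Emit:
{"name": "drive_tool", "arguments": {
  "steps": [
    {"tx": 0, "ty": 0, "tz": 0.05, "roll": 0},
    {"tx": 0, "ty": 0, "tz": 0, "roll": 0}
  ]
}}

```text
time: 11.35
tool_pos: [0.5085, -0.1398, 0.2746]
tool_rot: [[0.994, -0.109, 0.0], [-0.109, -0.994, 0.0], [0.0, -0.0, -1.0]]
contact_force: [-2.2, -0.8, 1.2]
finger_gap: 0.0108
```

Emit:
{"name": "drive_tool", "arguments": {
  "steps": [
    {"tx": 0, "ty": 0, "tz": 0.05, "roll": 0},
    {"tx": 0, "ty": 0, "tz": 0, "roll": 0}
  ]
}}

```text
time: 11.55
tool_pos: [0.5085, -0.1398, 0.2741]
tool_rot: [[0.994, -0.109, 0.0], [-0.109, -0.994, 0.0], [0.0, -0.0, -1.0]]
contact_force: [-2.0, -0.5, 0.5]
finger_gap: 0.0108
```

Emit:
{"name": "drive_tool", "arguments": {
  "steps": [
    {"tx": -0.05, "ty": 0.02, "tz": 0.05, "roll": 0},
    {"tx": 0, "ty": 0, "tz": 0, "roll": 0}
  ]
}}

```text
time: 11.75
tool_pos: [0.5082, -0.1399, 0.2738]
tool_rot: [[0.994, -0.109, 0.001], [-0.109, -0.994, 0.0], [0.001, -0.0, -1.0]]
contact_force: [-1.4, 0.3, 1.1]
finger_gap: 0.0107
```

Emit:
{"name": "drive_tool", "arguments": {
  "steps": [
    {"tx": 0, "ty": 0, "tz": 0.05, "roll": 0},
    {"tx": 0, "ty": 0, "tz": 0, "roll": 0}
  ]
}}

```text
time: 11.95
tool_pos: [0.5082, -0.1399, 0.2734]
tool_rot: [[0.994, -0.109, 0.001], [-0.109, -0.994, 0.0], [0.001, -0.0, -1.0]]
contact_force: [-0.5, 0.8, 1.8]
finger_gap: 0.0107
```

Emit:
{"name": "drive_tool", "arguments": {
  "steps": [
    {"tx": 0, "ty": 0, "tz": 0.05, "roll": 0},
    {"tx": 0, "ty": 0, "tz": 0, "roll": 0}
  ]
}}

```text
time: 12.15
tool_pos: [0.5082, -0.14, 0.273]
tool_rot: [[0.994, -0.109, 0.001], [-0.109, -0.994, 0.0], [0.001, -0.0, -1.0]]
contact_force: [-0.2, 1.0, 2.8]
finger_gap: 0.0107
```

Emit:
{"name": "drive_tool", "arguments": {
  "steps": [
    {"tx": 0, "ty": 0, "tz": 0.05, "roll": 0},
    {"tx": 0, "ty": 0, "tz": 0, "roll": 0}
  ]
}}

```text
time: 12.35
tool_pos: [0.5082, -0.14, 0.2725]
tool_rot: [[0.994, -0.109, 0.001], [-0.109, -0.994, 0.0], [0.001, -0.0, -1.0]]
contact_force: [0.4, 2.1, 3.7]
finger_gap: 0.0109
```

Emit:
{"name": "drive_tool", "arguments": {
  "steps": [
    {"tx": 0, "ty": 0, "tz": 0.05, "roll": 0},
    {"tx": 0, "ty": 0, "tz": 0, "roll": 0}
  ]
}}

```text
time: 12.55
tool_pos: [0.5082, -0.14, 0.2721]
tool_rot: [[0.994, -0.109, 0.001], [-0.109, -0.994, 0.0], [0.001, -0.0, -1.0]]
contact_force: [-1.6, 2.0, 4.8]
finger_gap: 0.0106
```

```bash
python3 - <<'E'
from h import *
for n,crop,k in(("scene",(90,190,110,110),5),("wrist",(190,190,180,180),3)):
    im=r.capture(n) ; p=r.camera_params(n); s=r.observe()
    overlay(im,p,np.array([*s['tool_pos'][:2],s['tool_pos'][2]-.2335]),np.radians(-6.3),f"pics/o_{n}.png",crop,k)
st()
a=[cv2.imread(f"pics/o_{n}.png") for n in("scene","wrist")]
a=[cv2.resize(x,(390,390)) for x in a];cv2.imwrite("pics/o10.png",np.hstack(a))
E
```

```text
t 12.65 [ 0.5082 -0.14    0.2721] phi -6.26 F [-0.48  2.42  6.  ] M [0.302 0.177 0.051] gap 0.0107 j6 78.1
```

View pics/o10.png

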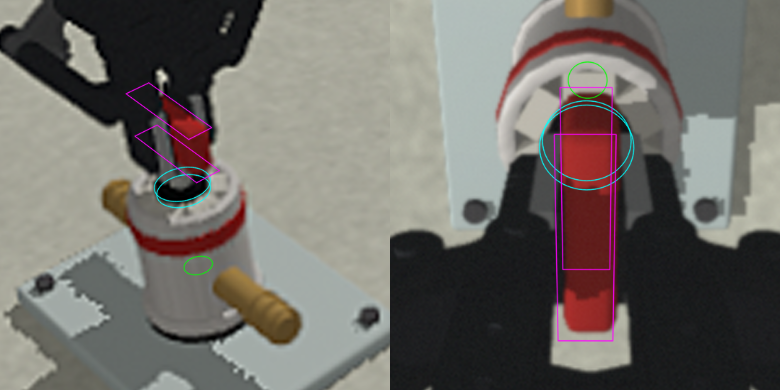

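The ring sits just above the rim, the plug is centred and the handle is in line with the pipe. I'll build up the push.

Emit:
{"name": "drive_tool", "arguments": {
  "steps": [
    {"tx": 0, "ty": -0.03, "tz": 0.05, "roll": 0},
    {"tx": 0, "ty": 0, "tz": 0, "roll": 0}
  ]
}}

```text
time: 12.85
tool_pos: [0.5082, -0.1399, 0.2717]
tool_rot: [[0.994, -0.109, 0.001], [-0.109, -0.994, -0.0], [0.001, 0.0, -1.0]]
contact_force: [-1.2, 1.8, 6.2]
finger_gap: 0.0105
```

Emit:
{"name": "drive_tool", "arguments": {
  "steps": [
    {"tx": 0, "ty": 0, "tz": 0.05, "roll": 0},
    {"tx": 0, "ty": 0, "tz": 0, "roll": 0}
  ]
}}

```text
time: 13.05
tool_pos: [0.5083, -0.1399, 0.2714]
tool_rot: [[0.994, -0.109, 0.001], [-0.109, -0.994, -0.0], [0.001, 0.0, -1.0]]
contact_force: [-1.3, 2.0, 6.2]
finger_gap: 0.0109
```

Emit:
{"name": "drive_tool", "arguments": {
  "steps": [
    {"tx": 0, "ty": 0, "tz": 0.05, "roll": 0},
    {"tx": 0, "ty": 0, "tz": 0, "roll": 0}
  ]
}}

```text
time: 13.25
tool_pos: [0.5083, -0.1399, 0.2711]
tool_rot: [[0.994, -0.109, 0.001], [-0.109, -0.994, -0.0], [0.001, 0.0, -1.0]]
contact_force: [-1.7, 1.1, 8.8]
finger_gap: 0.0108
```

Emit:
{"name": "drive_tool", "arguments": {
  "steps": [
    {"tx": 0, "ty": 0, "tz": 0.05, "roll": 0},
    {"tx": 0, "ty": 0, "tz": 0, "roll": 0}
  ]
}}

```text
time: 13.45
tool_pos: [0.5083, -0.1399, 0.2708]
tool_rot: [[0.994, -0.109, 0.001], [-0.109, -0.994, -0.0], [0.001, 0.0, -1.0]]
contact_force: [-2.1, 2.8, 8.8]
finger_gap: 0.0105
```

Emit:
{"name": "drive_tool", "arguments": {
  "steps": [
    {"tx": 0, "ty": 0, "tz": 0.05, "roll": 0},
    {"tx": 0, "ty": 0, "tz": 0, "roll": 0}
  ]
}}

```text
time: 13.65
tool_pos: [0.5083, -0.1399, 0.2704]
tool_rot: [[0.994, -0.109, 0.001], [-0.109, -0.994, -0.0], [0.001, 0.0, -1.0]]
contact_force: [-2.2, 2.6, 9.7]
finger_gap: 0.0111
```

```bash
python3 - <<'E'
from h import *
st()
E
```

```text
t 13.65 [ 0.5083 -0.1399  0.2704] phi -6.26 F [-2.23  2.64  9.7 ] M [0.307 0.57  0.019] gap 0.0111 j6 78.2
```

Emit:
{"name": "drive_tool", "arguments": {
  "steps": [
    {"tx": -0.02, "ty": -0.02, "tz": 0.05, "roll": 0},
    {"tx": 0, "ty": 0, "tz": 0.03, "roll": 0},
    {"tx": 0, "ty": 0, "tz": 0, "roll": 0}
  ]
}}

```text
time: 13.95
tool_pos: [0.5083, -0.1398, 0.27]
tool_rot: [[0.994, -0.109, 0.001], [-0.109, -0.994, -0.001], [0.001, 0.001, -1.0]]
contact_force: [-2.9, 0.9, 11.3]
finger_gap: 0.0109
```

Emit:
{"name": "drive_tool", "arguments": {
  "steps": [
    {"tx": 0, "ty": 0, "tz": 0, "roll": -0.05},
    {"tx": 0, "ty": 0, "tz": 0.02, "roll": -0.05}
  ]
}}

```text
time: 14.15
tool_pos: [0.5082, -0.1398, 0.2696]
tool_rot: [[1.0, -0.007, 0.001], [-0.007, -1.0, -0.001], [0.001, 0.001, -1.0]]
contact_force: [-2.5, 2.7, 9.3]
finger_gap: 0.0109
```

Emit:
{"name": "drive_tool", "arguments": {
  "steps": [
    {"tx": 0, "ty": 0, "tz": 0.06, "roll": -0.04},
    {"tx": 0, "ty": 0, "tz": 0.06, "roll": -0.04}
  ]
}}

```text
time: 14.35
tool_pos: [0.5083, -0.1398, 0.2687]
tool_rot: [[0.997, 0.072, 0.001], [0.072, -0.997, -0.001], [0.001, 0.001, -1.0]]
contact_force: [-3.7, 2.3, 13.7]
finger_gap: 0.0109
```

Emit:
{"name": "drive_tool", "arguments": {
  "steps": [
    {"tx": 0, "ty": 0, "tz": 0.06, "roll": -0.04},
    {"tx": 0, "ty": 0, "tz": 0.04, "roll": -0.04}
  ]
}}

```text
time: 14.55
tool_pos: [0.5084, -0.1398, 0.2681]
tool_rot: [[0.988, 0.152, 0.002], [0.152, -0.988, -0.001], [0.001, 0.001, -1.0]]
contact_force: [-5.3, 1.6, 15.0]
finger_gap: 0.0109
```

```bash
python3 - <<'E'
from h import *
st()
E
```

```text
t 14.55 [ 0.5084 -0.1398  0.2681] phi 8.72 F [-5.25  1.59 15.  ] M [ 0.337  0.966 -0.149] gap 0.0109 j6 63.2
```

Emit:
{"name": "drive_tool", "arguments": {
  "steps": [
    {"tx": -0.04, "ty": -0.02, "tz": 0.0, "roll": -0.05},
    {"tx": -0.02, "ty": 0, "tz": 0.02, "roll": -0.05}
  ]
}}

```text
time: 14.75
tool_pos: [0.508, -0.1398, 0.2679]
tool_rot: [[0.968, 0.25, 0.003], [0.25, -0.968, -0.001], [0.002, 0.002, -1.0]]
contact_force: [-2.6, 1.4, 13.9]
finger_gap: 0.0107
```

Emit:
{"name": "drive_tool", "arguments": {
  "steps": [
    {"tx": 0, "ty": 0, "tz": 0.03, "roll": -0.05},
    {"tx": 0, "ty": 0, "tz": 0.03, "roll": -0.05}
  ]
}}

```text
time: 14.95
tool_pos: [0.508, -0.1398, 0.2674]
tool_rot: [[0.939, 0.345, 0.003], [0.345, -0.939, -0.001], [0.002, 0.002, -1.0]]
contact_force: [-2.9, 1.0, 13.7]
finger_gap: 0.0107
```

Emit:
{"name": "drive_tool", "arguments": {
  "steps": [
    {"tx": 0, "ty": 0, "tz": 0.03, "roll": -0.05},
    {"tx": 0, "ty": 0, "tz": 0.03, "roll": -0.05}
  ]
}}

```text
time: 15.15
tool_pos: [0.5081, -0.1397, 0.267]
tool_rot: [[0.899, 0.437, 0.003], [0.437, -0.899, -0.001], [0.002, 0.002, -1.0]]
contact_force: [-3.4, 2.1, 14.5]
finger_gap: 0.0106
```

Emit:
{"name": "drive_tool", "arguments": {
  "steps": [
    {"tx": -0.02, "ty": 0, "tz": 0.03, "roll": -0.05},
    {"tx": 0, "ty": 0, "tz": 0.03, "roll": -0.05}
  ]
}}

```text
time: 15.35
tool_pos: [0.508, -0.1398, 0.2666]
tool_rot: [[0.851, 0.525, 0.003], [0.525, -0.851, -0.001], [0.002, 0.002, -1.0]]
contact_force: [-3.2, 2.3, 15.3]
finger_gap: 0.0106
```

```bash
python3 - <<'E'
from h import *
st()
E
```

```text
t 15.35 [ 0.508  -0.1398  0.2666] phi 31.64 F [-3.16  2.31 15.29] M [ 0.402  0.69  -0.136] gap 0.0106 j6 40.2
```

Emit:
{"name": "drive_tool", "arguments": {
  "steps": [
    {"tx": -0.02, "ty": 0, "tz": 0.01, "roll": -0.05},
    {"tx": 0, "ty": 0, "tz": 0.02, "roll": -0.05}
  ]
}}

```text
time: 15.55
tool_pos: [0.508, -0.1398, 0.2663]
tool_rot: [[0.795, 0.607, 0.003], [0.607, -0.795, -0.001], [0.002, 0.003, -1.0]]
contact_force: [-3.1, 2.7, 16.4]
finger_gap: 0.0108
```

Emit:
{"name": "drive_tool", "arguments": {
  "steps": [
    {"tx": 0, "ty": 0, "tz": 0.02, "roll": -0.05},
    {"tx": 0, "ty": 0, "tz": 0.02, "roll": -0.05}
  ]
}}

```text
time: 15.75
tool_pos: [0.508, -0.1398, 0.266]
tool_rot: [[0.73, 0.683, 0.003], [0.683, -0.73, -0.001], [0.002, 0.003, -1.0]]
contact_force: [-3.2, 3.9, 16.5]
finger_gap: 0.0108
```

```bash
python3 - <<'E'
from h import *
st()
for n,crop,k in(("scene",(90,190,110,110),5),("wrist",(190,190,180,180),3)):
    im=r.capture(n) ; p=r.camera_params(n); s=r.observe();phi=np.arctan2(s['tool_rot'][1,0],s['tool_rot'][0,0])
    overlay(im,p,np.array([*s['tool_pos'][:2],s['tool_pos'][2]-.2335]),phi,f"pics/o_{n}.png",crop,k)
st()
a=[cv2.imread(f"pics/o_{n}.png") for n in("scene","wrist")]
a=[cv2.resize(x,(390,390)) for x in a];cv2.imwrite("pics/o11.png",np.hstack(a))
E
```

```text
t 15.75 [ 0.508  -0.1398  0.266 ] phi 43.10 F [-3.16  3.93 16.52] M [ 0.48   0.67  -0.197] gap 0.0108 j6 28.8
t 15.85 [ 0.508  -0.1398  0.266 ] phi 43.07 F [-2.99  2.86 15.45] M [0.528 0.609 0.05 ] gap 0.0107 j6 28.8
```

View pics/o11.png

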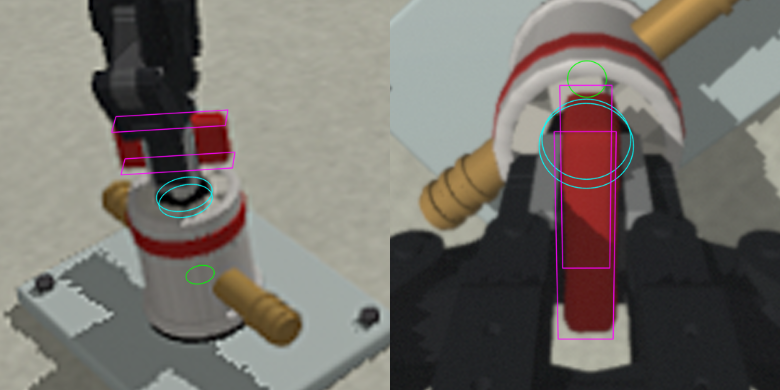

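Handle at 43°, ring about level with the rim, push ~17 N. I'll carry on, holding the reading at or below about 16.

Emit:
{"name": "drive_tool", "arguments": {
  "steps": [
    {"tx": -0.02, "ty": -0.02, "tz": 0.0, "roll": -0.05},
    {"tx": 0, "ty": 0, "tz": 0.01, "roll": -0.05}
  ]
}}

```text
time: 16.05
tool_pos: [0.5078, -0.1398, 0.2659]
tool_rot: [[0.658, 0.753, 0.004], [0.753, -0.658, -0.001], [0.002, 0.003, -1.0]]
contact_force: [-2.0, 2.5, 14.5]
finger_gap: 0.0109
```

Emit:
{"name": "drive_tool", "arguments": {
  "steps": [
    {"tx": 0, "ty": 0, "tz": 0.01, "roll": -0.05},
    {"tx": 0, "ty": 0, "tz": 0.02, "roll": -0.05}
  ]
}}

```text
time: 16.25
tool_pos: [0.5078, -0.1398, 0.2656]
tool_rot: [[0.58, 0.815, 0.004], [0.815, -0.58, -0.001], [0.002, 0.004, -1.0]]
contact_force: [-3.0, 3.2, 14.2]
finger_gap: 0.0109
```

Emit:
{"name": "drive_tool", "arguments": {
  "steps": [
    {"tx": 0, "ty": 0, "tz": 0.01, "roll": -0.05},
    {"tx": 0, "ty": 0, "tz": 0.01, "roll": -0.05}
  ]
}}

```text
time: 16.45
tool_pos: [0.5078, -0.1398, 0.2653]
tool_rot: [[0.496, 0.868, 0.004], [0.868, -0.496, -0.0], [0.002, 0.004, -1.0]]
contact_force: [-3.0, 3.3, 14.6]
finger_gap: 0.0107
```

```bash
python3 - <<'E'
from h import *
st()
E
```

```text
t 16.45 [ 0.5078 -0.1398  0.2653] phi 60.28 F [-3.02  3.3  14.64] M [ 0.519  0.443 -0.219] gap 0.0107 j6 11.6
```

Remaining 23.4° (0.41 rad).

Emit:
{"name": "drive_tool", "arguments": {
  "steps": [
    {"tx": 0, "ty": 0, "tz": 0.02, "roll": -0.05},
    {"tx": 0, "ty": 0, "tz": 0.02, "roll": -0.05}
  ]
}}

```text
time: 16.65
tool_pos: [0.5079, -0.1398, 0.2651]
tool_rot: [[0.407, 0.914, 0.004], [0.914, -0.407, -0.0], [0.001, 0.004, -1.0]]
contact_force: [-3.1, 3.1, 16.0]
finger_gap: 0.011
```

Emit:
{"name": "drive_tool", "arguments": {
  "steps": [
    {"tx": 0, "ty": 0, "tz": 0.02, "roll": -0.05},
    {"tx": 0, "ty": 0, "tz": 0.01, "roll": -0.05}
  ]
}}

```text
time: 16.85
tool_pos: [0.5079, -0.1398, 0.2649]
tool_rot: [[0.313, 0.95, 0.004], [0.95, -0.313, -0.0], [0.001, 0.004, -1.0]]
contact_force: [-3.9, 2.5, 15.7]
finger_gap: 0.0109
```

Emit:
{"name": "drive_tool", "arguments": {
  "steps": [
    {"tx": 0, "ty": 0, "tz": 0.01, "roll": -0.05},
    {"tx": 0, "ty": 0, "tz": 0.01, "roll": -0.05}
  ]
}}

```text
time: 17.05
tool_pos: [0.5079, -0.1398, 0.2646]
tool_rot: [[0.217, 0.976, 0.004], [0.976, -0.217, -0.0], [0.001, 0.004, -1.0]]
contact_force: [-2.9, 3.3, 15.1]
finger_gap: 0.0109
```

Emit:
{"name": "drive_tool", "arguments": {
  "steps": [
    {"tx": 0, "ty": 0, "tz": 0.01, "roll": -0.05},
    {"tx": 0, "ty": 0, "tz": 0.01, "roll": -0.05}
  ]
}}

```text
time: 17.25
tool_pos: [0.5079, -0.1397, 0.2644]
tool_rot: [[0.119, 0.993, 0.004], [0.993, -0.119, -0.0], [0.0, 0.004, -1.0]]
contact_force: [-2.1, 3.1, 15.4]
finger_gap: 0.0107
```

```bash
python3 - <<'E'
from h import *
st()
for n,crop,k in(("scene",(90,190,110,110),5),("wrist",(190,190,180,180),3)):
    im=r.capture(n) ; p=r.camera_params(n); s=r.observe();phi=np.arctan2(s['tool_rot'][1,0],s['tool_rot'][0,0])
    cv2.imwrite(f"pics/{n}12.png",im[:,:,::-1])
    overlay(im,p,np.array([*s['tool_pos'][:2],s['tool_pos'][2]-.2335]),phi,f"pics/o_{n}.png",crop,k)
st()
a=[cv2.imread(f"pics/o_{n}.png") for n in("scene","wrist")]
a=[cv2.resize(x,(390,390)) for x in a];cv2.imwrite("pics/o12.png",np.hstack(a))
E
```

```text
t 17.25 [ 0.5079 -0.1397  0.2644] phi 83.19 F [-2.06  3.11 15.4 ] M [ 0.652  0.505 -0.265] gap 0.0107 j6 -11.3
t 17.35 [ 0.5079 -0.1397  0.2644] phi 83.16 F [-3.    3.9  15.82] M [0.628 0.491 0.039] gap 0.0106 j6 -11.3
```

View pics/o12.png

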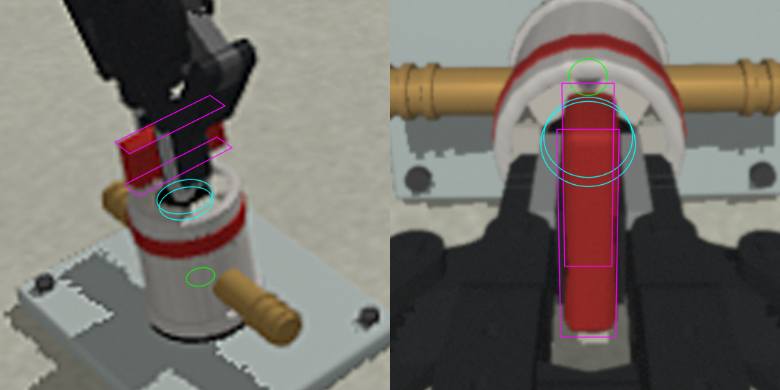

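The handle is square across the pipe (83.2° against 83.7°). By the model the ring is about 2 mm below the rim, and the plug hasn't slipped in the grip. I'll ease off the push and check before opening.

Emit:
{"name": "drive_tool", "arguments": {
  "steps": [
    {"tx": 0, "ty": 0, "tz": -0.04, "roll": 0},
    {"tx": 0, "ty": 0, "tz": -0.04, "roll": 0},
    {"tx": 0, "ty": 0, "tz": -0.04, "roll": 0},
    {"tx": 0, "ty": 0, "tz": 0, "roll": 0}
  ]
}}

```text
time: 17.75
tool_pos: [0.5078, -0.1397, 0.2649]
tool_rot: [[0.12, 0.993, 0.004], [0.993, -0.12, -0.001], [-0.0, 0.004, -1.0]]
contact_force: [-1.6, 3.4, 11.8]
finger_gap: 0.0109
```

```bash
python3 - <<'E'
from h import *
st()
E
```

```text
t 17.75 [ 0.5078 -0.1397  0.2649] phi 83.11 F [-1.6   3.38 11.75] M [ 0.481  0.142 -0.052] gap 0.0109 j6 -11.2
```

Emit:
{"name": "drive_tool", "arguments": {
  "steps": [
    {"tx": 0, "ty": 0, "tz": -0.1, "roll": 0},
    {"tx": 0, "ty": 0, "tz": -0.1, "roll": 0},
    {"tx": 0, "ty": 0, "tz": -0.08, "roll": 0},
    {"tx": 0, "ty": 0, "tz": 0, "roll": 0}
  ]
}}

```text
time: 18.15
tool_pos: [0.5076, -0.1397, 0.266]
tool_rot: [[0.12, 0.993, 0.004], [0.993, -0.12, -0.0], [0.0, 0.004, -1.0]]
contact_force: [5.2, 1.8, 0.7]
finger_gap: 0.011
```

```bash
python3 - <<'E'
from h import *
st()
E
```

```text
t 18.15 [ 0.5076 -0.1397  0.266 ] phi 83.11 F [5.25 1.82 0.73] M [ 0.349 -0.954  0.002] gap 0.011 j6 -11.2
```

Emit:
{"name": "drive_tool", "arguments": {
  "steps": [
    {"tx": 0.02, "ty": 0.05, "tz": 0, "roll": 0},
    {"tx": 0, "ty": 0, "tz": 0, "roll": 0}
  ]
}}

```text
time: 18.35
tool_pos: [0.5079, -0.1396, 0.2659]
tool_rot: [[0.12, 0.993, 0.003], [0.993, -0.12, -0.001], [-0.0, 0.003, -1.0]]
contact_force: [5.4, 0.9, 2.1]
finger_gap: 0.0106
```

Emit:
{"name": "drive_tool", "arguments": {
  "steps": [
    {"tx": 0, "ty": 0, "tz": 0, "roll": 0},
    {"tx": 0, "ty": 0, "tz": 0, "roll": 0},
    {"tx": 0, "ty": 0, "tz": 0, "roll": 0},
    {"tx": 0, "ty": 0, "tz": 0, "roll": 0},
    {"tx": 0, "ty": 0, "tz": 0, "roll": 0},
    {"tx": 0, "ty": 0, "tz": 0, "roll": 0}
  ],
  "hand": -1
}}

```text
time: 18.95
tool_pos: [0.5069, -0.1395, 0.2655]
tool_rot: [[0.12, 0.993, -0.0], [0.993, -0.12, 0.0], [-0.0, -0.0, -1.0]]
contact_force: [-0.6, 0.3, -0.1]
finger_gap: 0.0856
```

```bash
python3 - <<'E'
from h import *
st()
im=r.capture("wrist");cv2.imwrite("pics/w13.png",im[:,:,::-1])
E
```

```text
t 18.95 [ 0.5069 -0.1395  0.2655] phi 83.13 F [-0.57  0.27 -0.05] M [0.002 0.014 0.033] gap 0.0856 j6 -11.2
```

View pics/w13.png

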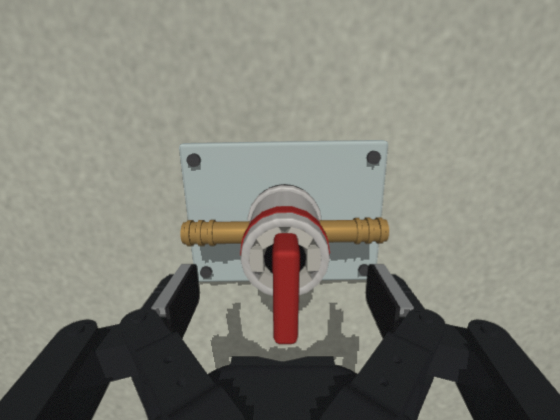

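The fingers are open and clear. The handle is square to the pipe at (285,290). I'll raise the arm and check the depth.

Emit:
{"name": "drive_tool", "arguments": {
  "steps": [
    {"tx": 0, "ty": 0, "tz": -0.5, "roll": 0},
    {"tx": 0, "ty": 0, "tz": -1.5, "roll": 0},
    {"tx": 0, "ty": 0, "tz": -2.5, "roll": 0},
    {"tx": 0, "ty": 0, "tz": -2.5, "roll": 0},
    {"tx": 0, "ty": 0, "tz": -2.5, "roll": 0},
    {"tx": -2, "ty": 0, "tz": -1.5, "roll": 0},
    {"tx": -3, "ty": 0, "tz": 0, "roll": 0},
    {"tx": -3, "ty": 0, "tz": 0, "roll": 0},
    {"tx": 0, "ty": 0, "tz": 0, "roll": 0},
    {"tx": 0, "ty": 0, "tz": 0, "roll": 0}
  ]
}}

```text
time: 20.0
tool_pos: [0.4974, -0.2193, 0.3767]
tool_rot: [[0.121, 0.993, 0.001], [0.993, -0.121, -0.0], [0.0, 0.001, -1.0]]
contact_force: [-0.2, 0.5, 0.2]
finger_gap: 0.0852
```

```bash
python3 - <<'E'
from h import *
st()
for n in("scene","top","wrist"):
    im=r.capture(n);p=r.camera_params(n);cv2.imwrite(f"pics/{n}14.png",im[:,:,::-1])
    for dz,tag in((-.002,"a"),):
        q=proj(p,[[.5087,-.1395,.085]])[0]; print(n,q)
        overlay(im,p,np.array([.5087,-.1395,.085-.05+dz]),np.radians(83.7),f"pics/p_{n}.png",(max(0,q[0]-35),max(0,q[1]-45),70,75),6)
        x,y=int(max(0,q[0]-35)),int(max(0,q[1]-45))
        cv2.imwrite(f"pics/q_{n}.png",cv2.resize(im[y:y+75,x:x+70,::-1],None,fx=6,fy=6,interpolation=cv2.INTER_CUBIC)[:450,:390])
for t in("scene","wrist","top"):
    a=[cv2.resize(cv2.imread(f"pics/{k}_{t}.png"),(390,450)) for k in"pq"];cv2.imwrite(f"pics/pq_{t}.png",np.hstack(a))
E
```

```text
t 20.00 [ 0.4974 -0.2193  0.3767] phi 83.03 F [-0.2   0.52  0.2 ] M [ 0.018 -0.001 -0.004] gap 0.0852 j6 -19.5
scene [141.69892903 243.10121165]
top [406.88892053 255.19470045]
wrist [284.33686416 113.59740235]
```

View pics/pq_scene.png

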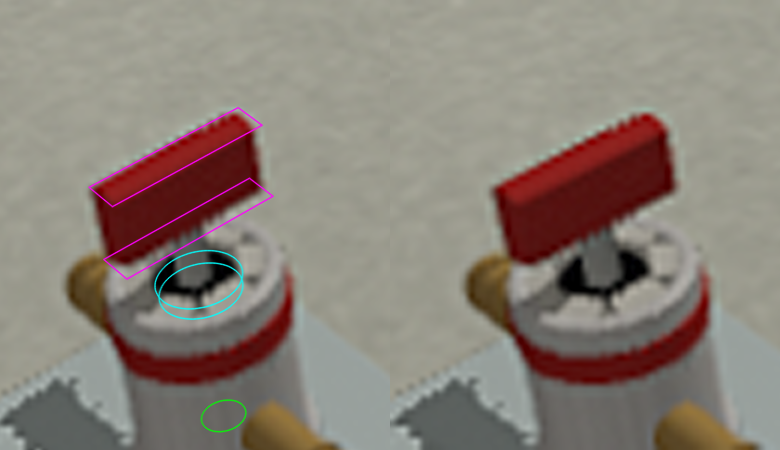

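View pics/pq_wrist.png

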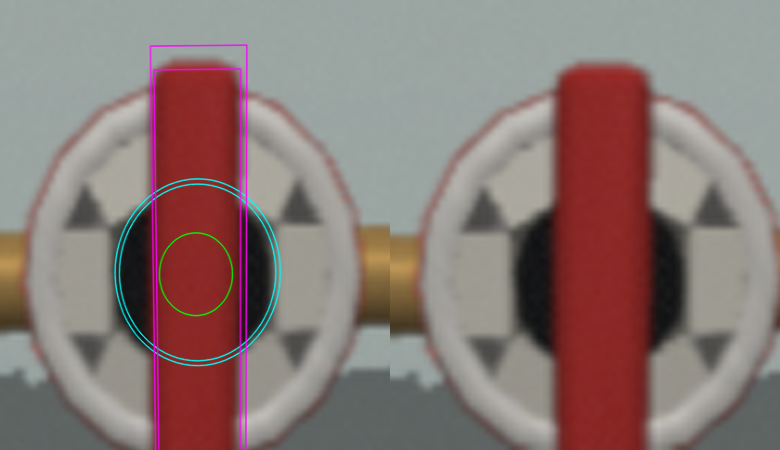

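View pics/pq_top.png

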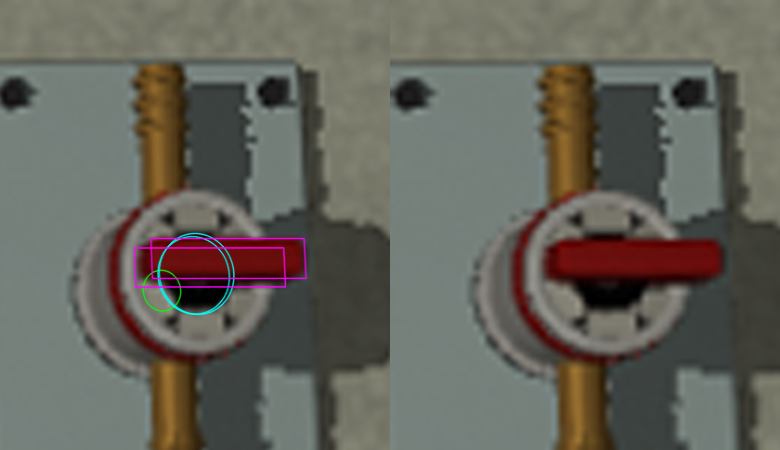

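The ring sits inside the segments in all views: the black shows only as a polygon cut off by the segment edges. I'll put a number on the depth by fitting the bar's outline, using the initial pose with its known height as the calibration.

```bash
python3 - <<'E'
from h import *
from scipy.optimize import least_squares
P={c:r.camera_params(c) for c in("scene","top")}
def hullc(p,base,phi):
    R=np.array([[np.cos(phi),-np.sin(phi),0],[np.sin(phi),np.cos(phi),0],[0,0,1]])
    pts=np.array([[i*.025,j*.006,z] for i in(1,-1) for j in(1,-1) for z in(.068,.092)])@R.T+base
    h=cv2.convexHull(proj(p,pts).astype(np.float32));m=cv2.moments(h);return np.array([m['m10']/m['m00'],m['m01']/m['m00']]),m['m00']
def cen(im,box):
    x,y,w,h=box;s=im[y:y+h,x:x+w].astype(int);m=(s[...,0]>50)&(s[...,1]<.5*s[...,0])&(s[...,2]<.5*s[...,0])
    n,l,stt,c=cv2.connectedComponentsWithStats(m.astype(np.uint8));i=1+np.argmax(stt[1:,4]);return c[i]+[x,y],stt[i,4:5],stt[i]
def fit(tag,boxes,phi,x0):
    C={}
    for n in P:
        im=cv2.imread(f"pics/{n}{tag}.png")[:,:,::-1];c,a,_s=cen(im,boxes[n]);C[n]=c;print(n,c,a,_s)
    f=lambda b:np.concatenate([hullc(P[n],b,phi)[0]-C[n] for n in P])
    s=least_squares(f,x0,x_scale=.01);print(tag,s.x,s.fun,[hullc(P[n],s.x,phi)[1] for n in P])
fit("0",{"scene":(215,160,40,25),"top":(250,258,40,45)},np.radians(29.4),[.494,.124,.012])
fit("14",{"scene":(115,208,45,36),"top":(395,240,45,25)},np.radians(83.5),[.509,-.14,.033])
# rim check
q=cv2.imread("pics/top14.png")[240:270,390:440,::-1]
E
```

```text
scene [235.64705882 172.91911765] [272] [  9   7  24  13 272]
top [267.82222222 278.01666667] [180] [  8   8  21  25 180]
0 [0.4938029  0.12279562 0.0143289 ] [0.4161252  0.23828139 0.39304204 0.05876798] [321.72945991763845, 193.64239984098822]
scene [137.88292683 229.10487805] [410] [  9   9  29  25 410]
top [411.01149425 252.56896552] [174] [  2  10  29   7 174]
14 [ 0.50944839 -0.14045042  0.03531864] [ 0.48966664 -0.20653817  0.58101322  0.26730343] [533.7924811608973, 243.61182114295661]
```

Both estimates put the ring below the rim: about 2 mm by the image fit and about 3 mm by tool height. Nothing else was touched, so I'll hand in.

```bash
python3 - <<'E'
from h import *
st();print(r.close_job())
E
```

```text
t 20.15 [ 0.4975 -0.2181  0.3759] phi 83.16 F [-0.2   1.34  0.12] M [ 0.037 -0.01  -0.005] gap 0.0856 j6 -19.5
the job is handed in; nothing more can be done
None
```

The red-handled plug is wedged in the stopcock with its handle square across the pipe, and I handed the job in at about 20 s. No verdict was reported.

- **What I did:** I gripped the plug by its handle, lifted it out of the stand and set it in the bore in line with the pipe. I pressed it to about 13 N, turned it a quarter turn under about 11–18 N, eased the push off, let go and drew back.
- **Handle:** it measured 83.1° against the 83.7° that is square to the pipe.
- **Ring depth:** tool height puts the ring about 3 mm below the rim. The picture fit puts it about 2 mm below, after taking off a 2.3 mm height offset seen at the start pose. Without that correction the fit would put the ring only about level with the rim, so this check depends on it. The pictures show the ring inside the white segments.
- **Push limit:** the highest push I read was about 18 N, below 20 N. Force was read only at the end of each move, so a brief peak in between would not have shown.
- **Rest of the scene:** the gripper was clear, with about zero contact force. The arm did not come near the spare, jar, rule or weight, but I did not measure their positions again at the end.

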